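# Kit the valve parts into their foam pockets

### The arm

A 6-joint arm with a two-finger parallel gripper is mounted at the origin on a cart in front of the work surface, level with it; the furniture and walls round the work are solid. World frame = base frame: x ahead of the robot, y to its left, z up, the work surface at z = 0. Lengths are in m, angles in degrees, forces in N, time in s.
With the tool pointing down it reaches from about 0.3 to 0.825 m from the base axis. Payload 5.4 kg.
Tool frame: the origin (TCP) lies at the centre of the arm's flange, where the gripper is bolted on; the fingertips stand 190 mm ahead of it and the grasp point (between the pads) lies 171 mm ahead of it; z points along the fingers, y is the line along which they close (so a half turn about z gives the same grasp; the last joint's range is limited). The gripper opens to 92 mm and grips with 3 to 60 N. Pads are 20 mm wide; open, the fingers measure 128 mm over their backs; the gripper's body (75 mm by 189 mm) begins 69 mm behind the grasp point.
Start: joints at [56.889, 9.076, 91.501, -0, 79.423, -12.038], TCP at [0.207, 0.537, 0.405] pointing down, gripper open.
Joint ranges: [-166.64, 166.64], [-54.1, 131.32], [10.49, 154.53], [-73.88, 253.88], [9.74, 151.15], [-171.62, 171.62]. Speed limits (degrees/s): [147.25, 147.25, 180, 180, 180, 180].

### API

Orientations are given as a 3x3 rotation matrix whose columns are the frame's x, y, z axes.
In Python, from plant import bot gives the robot as it stands.
- The arm moves only by the tool arm_command, never from a script. Its argument "rows" is a list of rows, each a list of 2 entries, a list of its own where there are three numbers: the shift along the tool's x, y, z as a fraction of full scale, then the turn, a rotation vector about the tool's x, y, z as a fraction of full scale. A call has 1 to 8 rows; each row is the pose to reach, as a shift and turn from the pose commanded when the call began, along the tool's axes at that moment; what a row does not reach only later rows make up. Full scale, the value 1, is 0.2 m for a shift and 90 degrees for a turn. A row lasts 1/12 s, in which the tool goes at most 41.7 mm and 7.16 degrees, less where a joint would pass 70% of its speed; a pose out of reach is approached as far as the arm can. A call with a number of a shift or a turn outside -1 to 1 is refused whole. A call with a gripper value outside its range is refused whole. "hand" is the gripper's target within -1 to 1 (fully open at 1, half-way at 0, shut at -1), set as the call begins (left out, the last holds). The fingers move at their own pace and stop on an object; "force" is the grip in N (left out, the last holds). Time passes only in rows, so rows that repeat a pose let the fingers close. It gives the time, the measured TCP pose, the force, the opening and the grip force at its end, in the units of the state.
- bot.get_obs(): the state, without advancing time (a new reading comes with each control period).
- bot.read_camera(name): name is "scene" or "side" or "wrist"; returns a dict with "image" (420x560x3 uint8, blue, green, red), "mtx" (3x3 intrinsics, pixels), "eye" and "orientation" of the camera in the world; the wrist camera has in their place "tool_from_camera" (4x4, takes a point from camera to tool coordinates, whose origin is the TCP and whose axes are the flange's). Camera axes: x right, y down, z forward; pixel columns grow to the right and rows downward; lengths in m; the calibration is good to about 2 mm. A picture is of the moment at which its call begins: read the wrist's pose just before it. There is no depth.
- bot.job_done(): hands the job in; it is judged then, once.
Trained networks look in the newest picture that a camera, given by its name, has taken for a name from the list of things; names that differ only in an ending like _2 or _b are one class to them, and where a whole thing is asked for, a point or a joint stands for the part that bears it (a point fixed in the world has none). Each returns a list of dicts, best first, with "confidence" (0 to 1); they miss things now and then, are a little off and sometimes report something else, mostly with a low value. They report only what shows in the picture. A call takes as long as a camera call.
- bot.spot_in(camera, target): "at" ([row, column] as shares, 0 to 1, of the picture: columns of its width, rows of its height, amid what is visible of it).
- bot.outline_of(camera, target): "pixels" (420x560 bool, what is visible of it) and "at" ([row, column] as shares, 0 to 1, of the picture: columns of its width, rows of its height, amid what is visible of it).
The state is a dict: "time": time; "qpos": joint angles; "qvel": joint speeds; "joint_torque": joint torques, N m; "position": TCP position; "tool_rot": TCP orientation; "contact_force": force on the tool from outside, world axes, zero at the start; "ft_torque": the same for the moment, N m; "width": opening from 0.0 (shut) to 1.0 (fully open); "gripper_force": force on a finger pad.
Only numpy, scipy, OpenCV 4.12 (cv2) and the standard library are available. Lean on these libraries where they do the work, as an engineer would, in place of code of your own. Each camera call takes 0.05 s, during which the arm holds its last target. There are 200 camera calls.

### The job

Make up the valve kit: from the parts lying mixed on the grey mat, set each of the four kit parts into the foam insert whose pocket is cut for it - the brass flange (disc down) in the large round pocket, the black collar flat in the middle-sized round pocket, the steel bush standing in the small round pocket, and the brass valve, handle up and lengthwise, in the long pocket. Each part must sit flat on the bottom of its pocket. The silver aluminium spacer is a spare and not part of the kit: leave it where it lies on the mat.

Things in the scene. Friction and masses are not known exactly. Their poses are not given: they have to be found in the camera images.
- flange: Brass flange: a flat disc 58 mm across with a narrower hub on it, 28 mm high in all, standing disc down. Only the disc, the lowest 5 mm, gives an upright edge: grip it there across 58 mm with the fingertips right down; above it the part counts as sloping inward to the hub. Origin: centre of its underside; z up along its axis.
- collar: Black collar: a low, thick ring, 36 mm across, 14 mm high, lying flat. Origin: centre of its underside; z up along its axis.
- bush: Steel bush: a slim silver sleeve, 26 mm across, 32 mm high (taller than wide), standing upright. Origin: centre of its underside; z up along its axis.
- valve: Small brass ball valve: a body 26 mm wide (x), 64 mm long (y) and 26 mm high, with a flat red lever above it (44 mm high in all) that runs along the body and overhangs its -y end to y = -44 mm. Origin: centre of the brass body's underside; z up; y along the pipe. Its square middle, 26 mm across x, reaches from y = -18 to +18 mm: grip it there across x, below the lever.
- spacer: Silver aluminium spacer, a spare: a ring 30 mm across, 18 mm high (wider than tall), lying flat. It stays where it is. Origin: centre of its underside. All parts lie on a 3 mm thick mat, 85 mm or more from centre to centre, with a block battery (17 mm high) and a small hex key (5 mm) at the mat's edge among them.
- pocket_flange: Dark foam insert, light grey at the bottom of its cut-out, 108 x 108 mm, 22 mm high, one of four fixed side by side in an aluminium pan; this one has the large round pocket, 72 mm across and 5 mm deep, at its centre. Origin: centre of the insert's underside, so the pocket's bottom is at z = +17 mm and the insert's top at +22 mm in its frame; z up, x and y along its sides.
- pocket_collar: Foam insert like the others (108 x 108 x 22 mm), with the middle-sized round pocket, 50 mm across and 6 mm deep, at its centre. Origin: centre of the underside; pocket bottom at z = +16 mm. The pan lies to the robot's left or right, the mat on the other side; between them stands a fixed clamp fixture whose red lever reaches 170 mm above the bench: carry parts over or round it.
- pocket_bush: Foam insert like the others (108 x 108 x 22 mm), with the small round pocket, 40 mm across and 12 mm deep, at its centre. Origin: centre of the underside; the pocket's bottom is at z = +10 mm, the insert's top at +22 mm.
- pocket_valve: Foam insert like the others (108 x 108 x 22 mm), with the long pocket, 40 mm (x) by 78 mm (y) and 10 mm deep, at its centre. Origin: centre of the underside; y along the pocket (the valve's lever may point either way and overhangs the foam); the pocket's bottom is at z = +12 mm, the insert's top at +22 mm.

How it is judged (in metres and radians):
At the end, for the whole second after the job is handed in: Each kit part is released, at rest and level on the bottom of its own pocket (within 2 mm and 0.06 rad): flange, collar, bush within 9 mm of its centre, valve within 9 mm across, 10 mm along and 0.2 rad, either way round. The spacer is within 30 mm of where it lay (horizontal distance between flange and pocket_flange below 0.009 m and z of flange in the frame of pocket_flange below 0.019 m and angle between each of flange, collar, bush, valve's own z axis and vertical below 0.06 rad and horizontal distance between collar and pocket_collar below 0.009 m and z of collar in the frame of pocket_collar below 0.018 m and horizontal distance between bush and pocket_bush below 0.009 m and z of bush in the frame of pocket_bush below 0.012 m and x of valve in the frame of pocket_valve between -0.009 and 0.009 m and y of valve in the frame of pocket_valve between -0.01 and 0.01 m and z of valve in the frame of pocket_valve below 0.014 m and angle between the y axis of valve and the y axis of pocket_valve, either way round below 0.2 rad and distance of spacer from where it was at the start of the episode below 0.03 m and linear speed of each of flange, collar, bush, valve below 0.01 m/s); the robot touches nothing.
It fails at once if the spare spacer is carried off or pushed away (more than 30 mm) (distance of spacer from where it was at the start of the episode above 0.03 m).
It also fails if it takes over 128 s, if anything falls off the work surface, if the arm or the gripper's body presses on something with over 40 N, if the wrist force passes 120 N, or if a joint passes its speed limit or range.

## Working session

There is one attempt and no reset: what is moved stays moved. The work goes in short steps, Python scripts to look and compute and a tool call to move; the robot and the scene stay as the last step left them, time stands still between calls to the robot, and variables do not carry over. Pictures are saved under pics/ and viewed, at most 14 in all, crops included, and the job is handed in when it is done.

Besides the shell and the picture viewer there is one more tool, called after ">>>" as name(argument=value, ...), one argument or row to a line, values as JSON. arm_command: Moves the arm, as the interface text tells. Its arguments: {"type":"object","properties":{"rows":{"type":"array"},"hand":{"type":"number"},"force":{"type":"number"}},"required":["rows"]}

```bash
mkdir -p pics; ls
cat > h.py <<'E'
import numpy as np, cv2
from plant import bot
def cam(n):
    o=bot.get_obs(); c=bot.read_camera(n); K=np.array(c["mtx"])
    if n=="wrist":
        T=np.eye(4);T[:3,:3]=o["tool_rot"];T[:3,3]=o["position"];T=T@np.array(c["tool_from_camera"]);R,e=T[:3,:3],T[:3,3]
    else: R,e=np.array(c["orientation"]),np.array(c["eye"])
    return c["image"],K,R,e
def ray(K,R,e,px,z):
    d=R@np.linalg.solve(K,[px[0],px[1],1.]); return e+d*(z-e[2])/d[2]
def proj(K,R,e,p):
    q=K@(R.T@(np.asarray(p)-e)); return q[:2]/q[2]
E
python3 - <<'E'
from h import *
o=bot.get_obs();print(o)
for n in ("scene","side"):
    im,K,R,e=cam(n);cv2.imwrite(f"pics/{n}0.png",im);print(n,K,R,e)
    for t in "flange collar bush valve spacer pocket_flange pocket_collar pocket_bush pocket_valve".split():
        for d in bot.spot_in(n,t)[:2]:
            px=(d["at"][1]*560,d["at"][0]*420);print(n,t,round(d["confidence"],2),np.round(px),ray(K,R,e,px,.015).round(3))
E
```

```text
pics
{'time': 0.0, 'qpos': array([ 5.68909693e+01,  9.11255590e+00,  9.15719808e+01, -7.90028851e-05,
        7.94251339e+01, -1.20371418e+01]), 'qvel': array([ 0.00888084,  0.06607764,  0.04241131, -0.0856107 ,  0.03699468,
       -0.05917269]), 'joint_torque': array([-6.24527911e-04, -3.85597050e+01, -3.22096074e+01,  7.01296376e-02,
        3.82980681e-02, -1.19854435e-04]), 'position': array([0.20659   , 0.53630193, 0.40372121]), 'tool_rot': array([[-9.33129932e-01,  3.59537815e-01, -1.04441743e-03],
       [ 3.59539111e-01,  9.33128638e-01, -1.60406267e-03],
       [ 3.97854621e-04, -1.87230781e-03, -9.99998168e-01]]), 'contact_force': array([-0.77650122, -0.48434502,  0.29027396]), 'ft_torque': array([ 0.02789584, -0.05077845, -0.01055124]), 'gripper_force': 0.0, 'width': 1.000127189102225}
scene [[399.13174231   0.         281.3576092 ]
 [  0.         399.13174231 209.94793018]
 [  0.           0.           1.        ]] [[-0.72679438 -0.37482794  0.57556402]
 [-0.68685386  0.39821397 -0.60799458]
 [-0.00130428 -0.83721541 -0.5468717 ]] [-0.11486105  0.62331721  0.6189159 ]
sce
[... 412 characters left out ...]
         0.           1.        ]] [[-0.98357343 -0.10622137  0.14594633]
 [-0.18025837  0.62053587 -0.76317898]
 [-0.00949902 -0.77695061 -0.62948989]] [0.32298981 0.99326604 0.83981906]
side flange 0.76 [303. 267.] [0.408 0.196 0.015]
side collar 0.55 [279. 317.] [0.439 0.344 0.015]
side bush 0.69 [207. 298.] [0.597 0.32  0.015]
side bush 0.48 [236. 246.] [0.575 0.155 0.015]
side valve 0.63 [231. 247.] [0.585 0.16  0.015]
side spacer 0.51 [258. 281.] [0.5   0.253 0.015]
side pocket_bush 0.68 [257. 281.] [0.502 0.253 0.015]
side pocket_bush 0.57 [269. 158.] [ 0.566 -0.227  0.015]
side pocket_valve 0.64 [304. 266.] [0.407 0.193 0.015]
side pocket_valve 0.63 [271. 137.] [ 0.582 -0.345  0.015]
```

View pics/scene0.png

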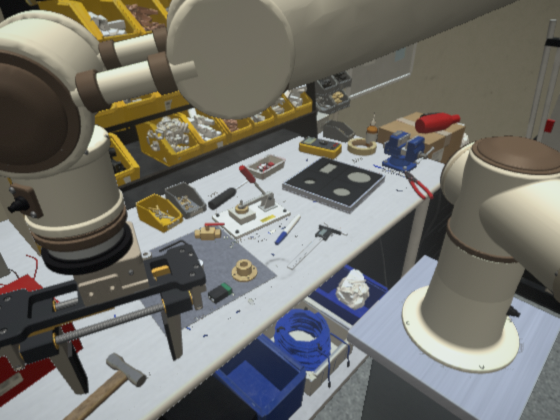

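View pics/side0.png

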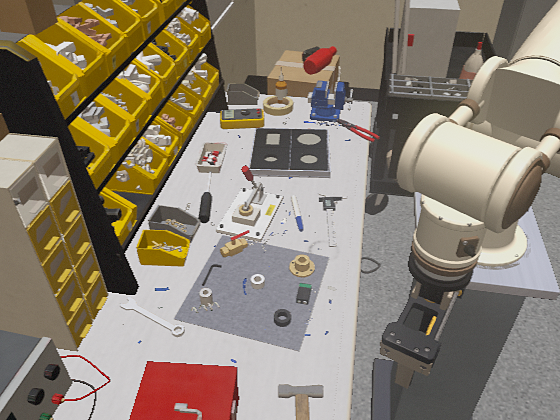

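The scene shows the parts to the robot's left: in the side picture flange (301,266), collar (282,317), bush (206,298), valve (235,246) and spacer (257,281). The pan is on the right: long pocket (274,140), large round (311,140), middle (309,159), small (268,159).

```bash
cat >> h.py <<'E'
def plan(p,yaw=None):
    """tool-axis shift (fractions) and z turn to TCP p; yaw = world angle of the tool's y (closing) axis, mod 180"""
    o=bot.get_obs();R=np.array(o["tool_rot"]);d=R.T@(np.array(p)-o["position"])
    a=0
    if yaw is not None:
        cur=np.degrees(np.arctan2(R[1,1],R[0,1])); a=-((yaw-cur+90)%180-90)
    tilt=np.degrees(np.cross(R[:,2],[0,0,-1]))@R
    print("shift",(d/.2).round(3),"mm",(d*1000).round(),"turn_z",round(a/90,4),"tilt xy",(tilt/90).round(4)[:2],"q6",o["qpos"][5].round(1),"t",round(o["time"],2))
E
python3 - <<'E'
from h import *
c=bot.read_camera("wrist");print(np.array(c["tool_from_camera"]).round(3),c["mtx"])
im,K,R,e=cam("side")
for n,px,z in [("flange",(301,259),.031),("collar",(282,316),.017),("bush",(206,292),.035),("valve",(235,248),.02),("spacer",(257,278),.021),("lv",(274,140),.022),("big",(311,140),.022),("mid",(309,159),.022),("small",(268,159),.022)]: print(n,ray(K,R,e,px,z).round(3))
plan([.45,.25,.45],90)
E
```

```text
[[-0.001 -0.963 -0.268  0.076]
 [ 1.    -0.001 -0.     0.   ]
 [-0.    -0.268  0.963  0.02 ]
 [ 0.     0.     0.     1.   ]] [[377.30222907   0.         279.15353244]
 [  0.         377.30222907 210.6420362 ]
 [  0.           0.           1.        ]]
flange [0.415 0.187 0.031]
collar [0.432 0.342 0.017]
bush [0.597 0.321 0.035]
valve [0.573 0.166 0.02 ]
spacer [0.503 0.252 0.021]
lv [ 0.569 -0.318  0.022]
big [ 0.457 -0.337  0.022]
mid [ 0.449 -0.232  0.022]
small [ 0.567 -0.212  0.022]
shift [-1.65  -0.9   -0.227] mm [-330. -180.  -45.] turn_z -0.2341 tilt xy [-0.  0.] q6 -12.0 t 1.1
```

>>> arm_command(
  rows=[
    [[-0.85,-0.45,-0.23],[0,0,-0.234]],
    [[-0.85,-0.45,-0.23],[0,0,-0.234]],
    [[-0.85,-0.45,-0.23],[0,0,-0.234]],
    [[-0.85,-0.45,-0.23],[0,0,-0.234]],
    [[-0.85,-0.45,-0.23],[0,0,-0.234]],
    [[-0.85,-0.45,-0.23],[0,0,-0.234]],
  ],
)

```text
time: 1.6
position: [0.3369, 0.3877, 0.453]
tool_rot: [[-1.0, 0.007, 0.005], [0.007, 1.0, 0.0], [-0.005, 0.0, -1.0]]
contact_force: [0.7, 0.1, 0.2]
width: 1.003
gripper_force: 0.0
```

>>> arm_command(
  rows=[
    [[-0.635,-0.705,0],[0,0,0]],
    [[-0.635,-0.705,0],[0,0,0]],
    [[-0.635,-0.705,0],[0,0,0]],
    [[-0.635,-0.705,0],[0,0,0]],
    [[-0.635,-0.705,0],[0,0,0]],
    [[-0.635,-0.705,0],[0,0,0]],
    [[-0.635,-0.705,0],[0,0,0]],
  ],
)

```text
time: 2.18
position: [0.4604, 0.2499, 0.4505]
tool_rot: [[-1.0, 0.003, -0.001], [0.003, 1.0, 0.0], [0.001, 0.0, -1.0]]
contact_force: [-0.4, -0.3, 0.5]
width: 0.997
gripper_force: 0.0
```

```bash
cat >> h.py <<'E'
def look(n,fn,targets,zs):
    im,K,R,e=cam(n);cv2.imwrite(fn,im)
    for t in targets.split():
        for d in bot.outline_of(n,t)[:2]:
            ys,xs=np.nonzero(d["pixels"]);pts=np.c_[xs,ys].astype(np.float32)
            P=np.array([ray(K,R,e,p,zs[t])[:2] for p in pts])
            r=cv2.minAreaRect((P*1000).astype(np.float32)) if len(P)>5 else None
            print(t,round(d["confidence"],2),"px",pts.mean(0).round(),"mean",P.mean(0).round(4),"rect",r and [np.round(q,1) for q in r])
    return im,K,R,e
E
python3 - <<'E'
from h import *
o=bot.get_obs();print(o["position"],o["qpos"].round(1))
look("wrist","pics/w1.png","flange collar bush valve spacer",dict(flange=.008,collar=.017,bush=.035,valve=.02,spacer=.021))
E
```

```text
[0.46040936 0.24994    0.45048799] [ 15.3  -0.2  96.1   0.   84.1 -74.6]
flange 0.73 px [223. 132.] mean [0.4114 0.1896] rect [array([412.3, 189.4]), array([57.9, 57.7]), np.float64(71.8)]
collar 0.7 px [362. 150.] mean [0.431 0.341] rect [array([431.4, 340.5]), array([36.4, 35.7]), np.float64(89.8)]
bush 0.94 px [340. 292.] mean [0.5912 0.3205] rect [array([591.2, 320.7]), array([38.5, 23.4]), np.float64(20.1)]
valve 0.77 px [206. 275.] mean [0.5772 0.1641] rect [array([577.5, 163.1]), array([65.5, 38.3]), np.float64(46.2)]
spacer 0.92 px [283. 212.] mean [0.4991 0.2546] rect [array([498.9, 254.3]), array([30.9, 31. ]), np.float64(45.6)]
```

View pics/w1.png

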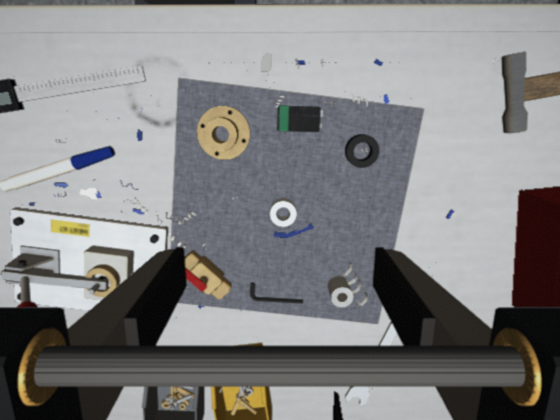

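The wrist picture shows flange (223,132), battery (300,118) close on its right, collar (362,150), spacer (283,212), valve (206,275) and bush (342,290). The measured flange and collar diameters match. I'm taking the flange first, with the fingers turned 45° to clear the battery.

>>> arm_command(
  rows=[
    [[0.242,-0.305,0.5],[0,0,0.5]],
    [[0.242,-0.305,0.8],[0,0,0.5]],
    [[0.242,-0.305,0.9],[0,0,0.5]],
    [[0.242,-0.305,0.9],[0,0,0.5]],
    [[0.242,-0.305,0.9],[0,0,0.5]],
    [[0.242,-0.305,0.9],[0,0,0.5]],
    [[0.242,-0.305,0.9],[0,0,0.5]],
    [[0.242,-0.305,0.9],[0,0,0.5]],
  ],
  hand=1,
)

```text
time: 3.15
position: [0.411, 0.1898, 0.2702]
tool_rot: [[-0.707, 0.707, -0.001], [0.707, 0.707, -0.0], [0.001, -0.001, -1.0]]
contact_force: [-0.6, -0.1, 1.0]
width: 0.999
gripper_force: 0.0
```

Run:
```python
from h import *
look("wrist","pics/w2.png","flange",dict(flange=.008))
plan([.412,.189,.1945],45)
```

```text
flange 0.88 px [281. 224.] mean [0.4117 0.19  ] rect [array([412.2, 189. ]), array([56.7, 58.1]), np.float64(70.0)]
shift [-0.004 -0.002  0.383] mm [-1. -0. 77.] turn_z 0.0013 tilt xy [0.0004 0.0003] q6 -35.7 t 3.25
```

View pics/w2.png

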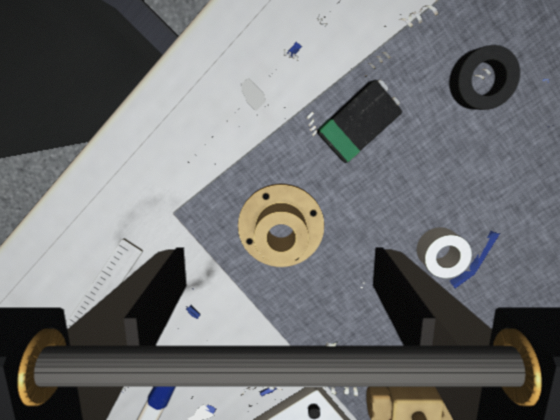

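The flange at (281,224) is centred between the fingers, with the spacer and battery clear of both. Going down and gripping.

>>> arm_command(
  rows=[
    [[-0.004,-0.002,0.2],[0,0,0]],
    [[-0.004,-0.002,0.3],[0,0,0]],
    [[-0.004,-0.002,0.36],[0,0,0]],
    [[-0.004,-0.002,0.383],[0,0,0]],
    [[-0.004,-0.002,0.383],[0,0,0]],
    [[-0.004,-0.002,0.383],[0,0,0]],
  ],
)

```text
time: 3.75
position: [0.4124, 0.1889, 0.1949]
tool_rot: [[-0.708, 0.706, 0.002], [0.706, 0.708, 0.0], [-0.001, 0.001, -1.0]]
contact_force: [-0.1, 0.2, 0.3]
width: 1.002
gripper_force: 0.0
```

>>> arm_command(
  rows=[
    [[0,0,0],[0,0,0]],
    [[0,0,0],[0,0,0]],
    [[0,0,0],[0,0,0]],
    [[0,0,0],[0,0,0]],
    [[0,0,0],[0,0,0]],
    [[0,0,0],[0,0,0]],
    [[0,0,0],[0,0,0]],
    [[0,0,0],[0,0,0]],
  ],
  hand=-1,
  force=35,
)

```text
time: 4.42
position: [0.4119, 0.1886, 0.1942]
tool_rot: [[-0.707, 0.707, 0.0], [0.707, 0.707, 0.0], [-0.0, 0.0, -1.0]]
contact_force: [-0.2, 0.9, 1.7]
width: 0.603
gripper_force: 35.0
```

>>> arm_command(
  rows=[
    [[0,0,-0.1],[0,0,0]],
    [[0,0,-0.25],[0,0,0]],
    [[0,0,-0.5],[0,0,0]],
    [[0,0,-0.7],[0,0,0]],
    [[0,0,-0.9],[0,0,0]],
    [[0,0,-1],[0,0,0]],
    [[0,0,-1],[0,0,0]],
  ],
)

```text
time: 5.0
position: [0.4132, 0.1888, 0.4005]
tool_rot: [[-0.707, 0.707, 0.011], [0.707, 0.707, 0.002], [-0.007, 0.009, -1.0]]
contact_force: [1.4, 0.6, -1.7]
width: 0.604
gripper_force: 35.0
```

>>> arm_command(
  rows=[
    [[0,0,-0.1],[0,0,-0.07]],
    [[0,0,-0.2],[0,0,-0.14]],
    [[0,0,-0.28],[0,0,-0.21]],
    [[0,0,-0.28],[0,0,-0.28]],
    [[0,0,-0.28],[0,0,-0.35]],
    [[0,0,-0.28],[0,0,-0.42]],
    [[0,0,-0.28],[0,0,-0.5]],
    [[0,0,-0.28],[0,0,-0.5]],
  ],
)

```text
time: 5.67
position: [0.4116, 0.1885, 0.4482]
tool_rot: [[-1.0, -0.003, -0.003], [-0.003, 1.0, -0.001], [0.003, -0.001, -1.0]]
contact_force: [0.2, -0.2, -1.6]
width: 0.599
gripper_force: 35.0
```

>>> arm_command(
  rows=[
    [[0,-0.1,0],[0,0,0]],
    [[-0.05,-0.25,0],[0,0,0]],
    [[-0.1,-0.42,0],[0,0,0]],
    [[-0.13,-0.58,0],[0,0,0]],
    [[-0.16,-0.73,0],[0,0,0]],
    [[-0.2,-0.87,0],[0,0,0]],
    [[-0.22,-1,0],[0,0,0]],
  ],
)

```text
time: 6.25
position: [0.4559, -0.0132, 0.4488]
tool_rot: [[-1.0, 0.005, -0.002], [0.005, 1.0, 0.0], [0.002, 0.0, -1.0]]
contact_force: [0.7, 0.9, -2.3]
width: 0.601
gripper_force: 35.0
```

>>> arm_command(
  rows=[
    [[0,-0.14,0],[0,0,0]],
    [[0,-0.28,0],[0,0,0]],
    [[0,-0.42,0],[0,0,0]],
    [[0,-0.56,0],[0,0,0]],
    [[0,-0.7,0],[0,0,0]],
    [[0,-0.84,0],[0,0,0]],
    [[0,-0.95,0],[0,0,0]],
    [[0,-1,0],[0,0,0]],
  ],
)

```text
time: 6.92
position: [0.4554, -0.2138, 0.4486]
tool_rot: [[-1.0, 0.006, -0.002], [0.006, 1.0, 0.001], [0.002, 0.001, -1.0]]
contact_force: [-0.3, -0.1, -1.2]
width: 0.6
gripper_force: 35.0
```

>>> arm_command(
  rows=[
    [[0,-0.1,0],[0,0,0]],
    [[0,-0.2,0],[0,0,0]],
    [[0,-0.3,0],[0,0,0]],
    [[0,-0.35,0],[0,0,0]],
    [[0,-0.35,0],[0,0,0]],
  ],
)

```text
time: 7.33
position: [0.4556, -0.2825, 0.4491]
tool_rot: [[-1.0, 0.003, -0.001], [0.003, 1.0, 0.001], [0.001, 0.001, -1.0]]
contact_force: [1.2, 1.3, -0.9]
width: 0.601
gripper_force: 35.0
```

Run:
```python
from h import *
im,K,R,e=cam("wrist");cv2.imwrite("pics/w3.png",im)
np.savez("w3.npz",im=im,K=K,R=R,e=e)
print(bot.get_obs()["position"],bot.get_obs()["width"])
look("wrist","pics/w3.png","pocket_flange pocket_collar pocket_bush pocket_valve",{k:.025 for k in "pocket_flange pocket_collar pocket_bush pocket_valve".split()})
```

```text
[ 0.45575018 -0.28141276  0.44931909] 0.6003537973521479
pocket_flange 0.77 px [222. 181.] mean [ 0.4587 -0.3427] rect [array([ 463.2, -340.1]), array([112.4, 111.5]), np.float64(7.6)]
pocket_collar 0.8 px [326. 169.] mean [ 0.4458 -0.2296] rect [array([ 449.9, -231.3]), array([111.2, 111.5]), np.float64(6.3)]
pocket_bush 0.9 px [354. 243.] mean [ 0.5304 -0.1955] rect [array([ 547.4, -210. ]), array([ 93.2, 124.1]), np.float64(48.7)]
pocket_valve 0.87 px [224. 279.] mean [ 0.5747 -0.3443] rect [array([ 568.8, -325.6]), array([116.3, 101.6]), np.float64(15.4)]
```

View pics/w3.png

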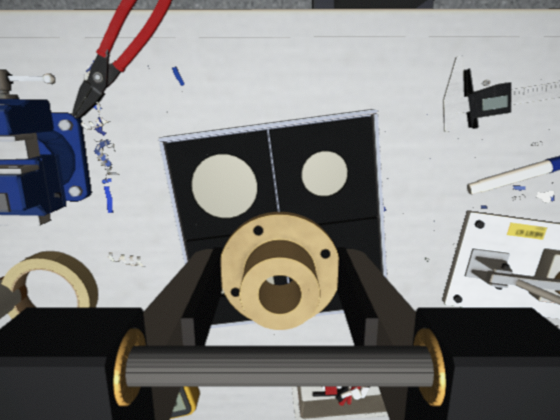

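Run:
```python
from h import *
f=np.load("w3.npz");im,K,R,e=f["im"],f["K"],f["R"],f["e"]
g=cv2.cvtColor(im,cv2.COLOR_BGR2GRAY)
n,l,s,c=cv2.connectedComponentsWithStats((g>130).astype(np.uint8))
for i in range(1,n):
    if 800<s[i,4]<6000 and 180<c[i,0]<370 and 140<c[i,1]<230:
        ys,xs=np.nonzero(l==i)
        for z in (.02,.03):
            P=np.array([ray(K,R,e,p,z)[:2] for p in zip(xs,ys)])*1000
            cc=cv2.findContours((l==i).astype(np.uint8),0,1)[0][0][:,0]
            print(c[i].round(1),z,P.mean(0).round(1),"diam",round(2*np.sqrt(np.pi*0+ len(P)/np.pi)*np.sqrt(1),1),"px; mm", [np.round(q,1) for q in cv2.minAreaRect(P.astype(np.float32))])
```

```text
[325.4 173.3] 0.02 [ 450.5 -230.8] diam 44.8 px; mm [array([ 451. , -230.8]), array([49.3, 47.6]), np.float64(89.8)]
[325.4 173.3] 0.03 [ 448.8 -232.1] diam 44.8 px; mm [array([ 449.2, -232. ]), array([48.1, 46.4]), np.float64(89.8)]
[225.4 185.8] 0.02 [ 464.1 -340.8] diam 63.9 px; mm [array([ 464.9, -340.9]), array([69.8, 70. ]), np.float64(88.9)]
[225.4 185.8] 0.03 [ 462.  -339.4] diam 63.9 px; mm [array([ 462.8, -339.5]), array([68.1, 68.3]), np.float64(88.9)]
```

>>> arm_command(
  rows=[
    [[-0.044,-0.298,0.1],[0,0,0]],
    [[-0.044,-0.298,0.25],[0,0,0]],
    [[-0.044,-0.298,0.45],[0,0,0]],
    [[-0.044,-0.298,0.65],[0,0,0]],
    [[-0.044,-0.298,0.85],[0,0,0]],
    [[-0.044,-0.298,0.95],[0,0,0]],
    [[-0.044,-0.298,1],[0,0,0]],
    [[-0.044,-0.298,1],[0,0,0]],
  ],
)

```text
time: 8.3
position: [0.464, -0.3399, 0.2477]
tool_rot: [[-1.0, -0.0, -0.003], [-0.0, 1.0, 0.004], [0.003, 0.004, -1.0]]
contact_force: [-0.8, 0.5, -2.0]
width: 0.603
gripper_force: 35.0
```

Run:
```python
from h import *
im,K,R,e=cam("wrist");cv2.imwrite("pics/w4.png",im)
plan([.4645,-.341,.22],90)
```

```text
shift [ 0.001 -0.002  0.151] mm [ 0. -0. 30.] turn_z 0.0001 tilt xy [ 0.0003 -0.0003] q6 -138.3 t 8.35
```

View pics/w4.png

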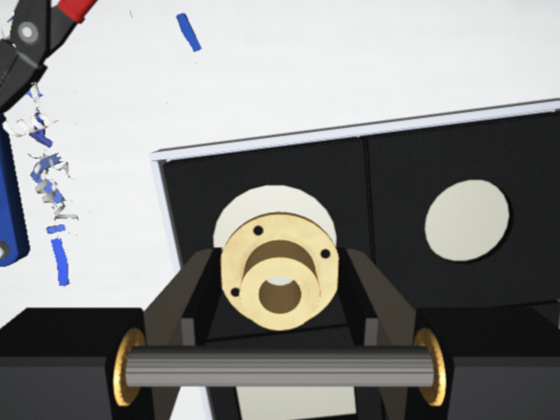

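The flange is held level over the large pocket (275,235). The pan rim is barely above the foam, and the long pocket lies across at (298,400).

>>> arm_command(
  rows=[
    [[0,-0.002,0.07],[0,0,0]],
    [[0,-0.002,0.12],[0,0,0]],
    [[0,-0.002,0.145],[0,0,0]],
    [[0,-0.002,0.151],[0,0,0]],
    [[0,-0.002,0.151],[0,0,0]],
  ],
)

```text
time: 8.77
position: [0.4647, -0.3415, 0.2204]
tool_rot: [[-1.0, 0.0, 0.0], [0.0, 1.0, -0.0], [-0.0, -0.0, -1.0]]
contact_force: [-0.2, -0.9, -1.2]
width: 0.599
gripper_force: 34.9
```

>>> arm_command(
  rows=[
    [[0,0,0.01],[0,0,0]],
    [[0,0,0.01],[0,0,0]],
    [[0,0,0.01],[0,0,0]],
  ],
)

```text
time: 9.02
position: [0.4647, -0.3416, 0.2183]
tool_rot: [[-1.0, 0.0, 0.0], [0.0, 1.0, -0.0], [-0.0, -0.0, -1.0]]
contact_force: [0.8, -0.0, -1.2]
width: 0.602
gripper_force: 34.9
```

>>> arm_command(
  rows=[
    [[0,0,0.01],[0,0,0]],
    [[0,0,0.01],[0,0,0]],
    [[0,0,0.01],[0,0,0]],
  ],
)

```text
time: 9.27
position: [0.4645, -0.3414, 0.2158]
tool_rot: [[-1.0, 0.0, -0.0], [0.0, 1.0, 0.0], [0.0, 0.0, -1.0]]
contact_force: [0.9, 0.7, -1.8]
width: 0.604
gripper_force: 35.0
```

No contact yet, so I'm continuing down in 1–2 mm steps.

>>> arm_command(
  rows=[
    [[0,0,0.007],[0,0,0]],
    [[0,0,0.007],[0,0,0]],
    [[0,0,0.007],[0,0,0]],
  ],
)

```text
time: 9.52
position: [0.4646, -0.3416, 0.2149]
tool_rot: [[-1.0, 0.0, 0.0], [0.0, 1.0, -0.0], [-0.0, -0.0, -1.0]]
contact_force: [-0.3, -0.2, 2.1]
width: 0.603
gripper_force: 36.7
```

>>> arm_command(
  rows=[
    [[0,0,0.005],[0,0,0]],
    [[0,0,0.005],[0,0,0]],
    [[0,0,0.005],[0,0,0]],
  ],
)

```text
time: 9.77
position: [0.4648, -0.3418, 0.2146]
tool_rot: [[-1.0, 0.0, 0.0], [0.0, 1.0, -0.001], [-0.0, -0.001, -1.0]]
contact_force: [-2.6, 2.2, 7.2]
width: 0.6
gripper_force: 41.4
```

Contact at TCP z ≈ 0.2147, so the foam top is at z ≈ 0.0247. Opening partly and backing off.

>>> arm_command(
  rows=[
    [[0,0,-0.006],[0,0,0]],
    [[0,0,-0.006],[0,0,0]],
    [[0,0,-0.006],[0,0,0]],
    [[0,0,-0.006],[0,0,0]],
    [[0,0,-0.006],[0,0,0]],
  ],
  hand=0.55,
)

```text
time: 10.18
position: [0.4649, -0.3423, 0.2156]
tool_rot: [[-1.0, 0.0, 0.002], [0.0, 1.0, -0.003], [-0.002, -0.003, -1.0]]
contact_force: [-0.4, -3.6, 5.5]
width: 0.776
gripper_force: 2.4
```

>>> arm_command(
  rows=[
    [[0,0,-0.1],[0,0,0]],
    [[0,0,-0.25],[0,0,0]],
    [[0,0,-0.45],[0,0,0]],
    [[0,0,-0.65],[0,0,0]],
    [[0,0,-0.85],[0,0,0]],
    [[0,0,-1],[0,0,0]],
    [[0,0,-1],[0,0,0]],
  ],
)

```text
time: 10.77
position: [0.4655, -0.342, 0.422]
tool_rot: [[-1.0, -0.0, 0.008], [-0.0, 1.0, -0.008], [-0.008, -0.008, -1.0]]
contact_force: [0.1, -1.0, 0.2]
width: 0.773
gripper_force: 0.0
```

Run:
```python
from h import *
zz=dict(flange=.025,pocket_valve=.0247,pocket_bush=.0247)
im,K,R,e=look("wrist","pics/w5.png","flange pocket_valve pocket_bush",zz)
np.savez("w5.npz",im=im,K=K,R=R,e=e)
plan([.5,.3,.45],90)
```

```text
flange 0.85 px [283. 179.] mean [ 0.464  -0.3407] rect [array([ 464.9, -340.7]), array([57.2, 57. ]), np.float64(44.7)]
pocket_valve 0.83 px [295. 275.] mean [ 0.5713 -0.3272] rect [array([ 573.4, -327. ]), array([113.1, 110.1]), np.float64(7.0)]
pocket_bush 0.77 px [403. 253.] mean [ 0.5443 -0.212 ] rect [array([ 558.4, -218.5]), array([113.4, 112.9]), np.float64(7.6)]
shift [-0.178  3.205 -0.178] mm [-36. 641. -36.] turn_z -0.0001 tilt xy [ 0.0022 -0.0018] q6 -138.3 t 10.97
```

View pics/w5.png

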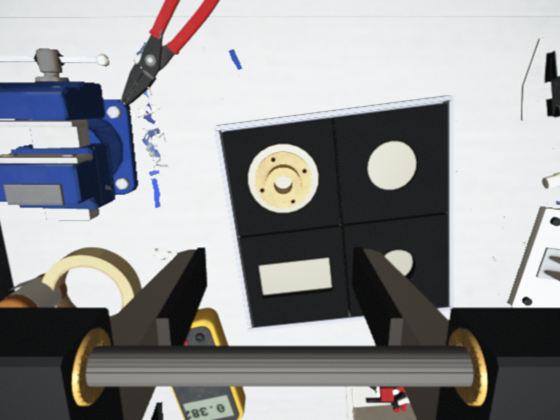

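The flange sits concentric in its pocket (283,180). The long pocket (295,275) is at about (0.573,-0.327) with its long axis at about 97° yaw, and the bush pocket is at (0.559,-0.218). Back to the mat for the valve.

>>> arm_command(
  rows=[
    [[-0.04,0.12,-0.03],[0,0,0]],
    [[-0.08,0.3,-0.05],[0,0,0]],
    [[-0.1,0.5,-0.05],[0,0,0]],
    [[-0.1,0.7,-0.05],[0,0,0]],
    [[-0.12,0.9,-0.05],[0,0,0]],
    [[-0.12,1,-0.05],[0,0,0]],
  ],
  hand=1,
)

```text
time: 11.47
position: [0.4881, -0.1376, 0.422]
tool_rot: [[-1.0, -0.002, -0.004], [-0.002, 1.0, 0.004], [0.004, 0.004, -1.0]]
contact_force: [-0.1, 0.4, 0.3]
width: 1.001
gripper_force: 0.0
```

>>> arm_command(
  rows=[
    [[-0.04,0.18,0],[0,0,0]],
    [[-0.08,0.38,0],[0,0,0]],
    [[-0.1,0.58,0],[0,0,0]],
    [[-0.1,0.78,0],[0,0,0]],
    [[-0.12,0.95,0],[0,0,0]],
    [[-0.12,1,0],[0,0,0]],
  ],
)

```text
time: 11.97
position: [0.5119, 0.0625, 0.4221]
tool_rot: [[-1.0, -0.004, -0.005], [-0.004, 1.0, 0.002], [0.005, 0.002, -1.0]]
contact_force: [-0.6, -0.1, 0.7]
width: 1.0
gripper_force: 0.0
```

>>> arm_command(
  rows=[
    [[-0.04,0.18,0],[0,0,0]],
    [[-0.08,0.38,0],[0,0,0]],
    [[-0.11,0.52,0],[0,0,0]],
    [[-0.11,0.525,0],[0,0,0]],
    [[-0.11,0.525,0],[0,0,0]],
  ],
)

```text
time: 12.38
position: [0.5344, 0.1642, 0.4224]
tool_rot: [[-1.0, -0.002, -0.004], [-0.002, 1.0, -0.001], [0.004, -0.001, -1.0]]
contact_force: [-1.4, 0.0, 0.2]
width: 1.001
gripper_force: 0.0
```

Run:
```python
from h import *
im,K,R,e=look("wrist","pics/w6.png","valve bush",dict(valve=.02,bush=.035))
np.savez("w6.npz",im=im,K=K,R=R,e=e)
p=proj(K,R,e,[.577,.163,.02]);print(p)
x,y=p.astype(int);cv2.imwrite("pics/w6c.png",cv2.resize(im[max(0,y-70):y+70,max(0,x-90):x+90],None,fx=4,fy=4,interpolation=cv2.INTER_CUBIC));print(x-90,y-70)
print(bot.get_obs()["position"])
```

```text
valve 0.68 px [276. 222.] mean [0.5756 0.161 ] rect [array([574.7, 160.2]), array([75.8, 29.8]), np.float64(44.1)]
bush 0.67 px [427. 243.] mean [0.5933 0.3175] rect [array([592.7, 317.5]), array([40.6, 25.1]), np.float64(46.0)]
[277.68076788 223.63556702]
187 153
[0.53455334 0.16230021 0.42364493]
```

View pics/w6c.png

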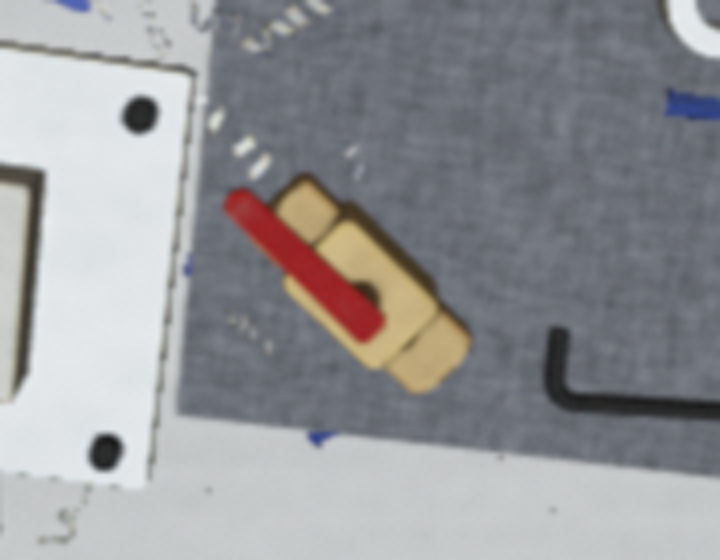

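Run:
```python
from h import *
f=np.load("w6.npz");K,R,e=f["K"],f["R"],f["e"]
c=np.array([[347,218],[440,300],[378,372],[285,285]])/4+[187,153]
P=np.array([ray(K,R,e,p,.029)[:2] for p in c]);print(P.round(4),P.mean(0).round(4))
L=(P[1]-P[0]+P[2]-P[3])/2;W=(P[0]-P[3]+P[1]-P[2])/2
print(np.linalg.norm(L),np.linalg.norm(W),np.degrees(np.arctan2(L[1],L[0])),np.degrees(np.arctan2(W[1],W[0])))
for q in [(24+187-187,0)]:pass
m=P.mean(0);y=np.degrees(np.arctan2(L[1],L[0]))-90
plan([*m,.30],y)
```

```text
[[0.5569 0.159 ]
 [0.5789 0.1831]
 [0.5988 0.1671]
 [0.5749 0.1429]] [0.5774 0.163 ]
0.03331976976336662 0.02485379399551225 46.41634238229228 139.70068505850963
shift [-0.215  0.004  0.618] mm [-43.   1. 124.] turn_z -0.5168 tilt xy [-0.0004 -0.0013] q6 -85.4 t 12.53
```

Run:
```python
from h import *
S={}
for n in("scene","side","wrist"):
    im,K,R,e=cam(n)
    hsv=cv2.cvtColor(im,cv2.COLOR_BGR2HSV);m=(((hsv[...,0]<6)|(hsv[...,0]>174))&(hsv[...,1]>150)&(hsv[...,2]>60)).astype(np.uint8)
    k,l,s,c=cv2.connectedComponentsWithStats(m)
    S[n]=(K,R,e)
    print(n,[(s[i].tolist()) for i in range(1,k) if s[i,4]>25])
def tri(a,b):
    A=[];B=[]
    for n,p in (a,b):
        K,R,e=S[n];d=R@np.linalg.solve(K,[*p,1.]);d/=np.linalg.norm(d);M=np.eye(3)-np.outer(d,d);A.append(M);B.append(M@e)
    return np.linalg.lstsq(np.vstack(A),np.hstack(B),rcond=None)[0].round(3)
print(tri(("scene",(243,168)),("side",(244,168))),tri(("scene",(256,182)),("side",(251,182))))
```

```text
scene [[416, 116, 11, 16, 129], [545, 120, 9, 12, 75], [0, 275, 82, 131, 6051]]
side [[408, 34, 6, 12, 59], [477, 42, 6, 7, 27], [304, 46, 32, 28, 516], [356, 126, 23, 12, 65], [351, 128, 24, 13, 69], [231, 231, 18, 9, 44], [61, 355, 49, 46, 188], [129, 361, 110, 59, 5262], [52, 394, 12, 11, 92]]
wrist [[246, 199, 39, 37, 397], [85, 236, 37, 49, 914]]
[0.576 0.034 0.157] [0.568 0.002 0.1  ]
```

The valve body is centred at (0.577,0.163) with its axis at about 47° yaw. The fixture's handle is at (0.576,0.034), clear of the gripper body.

>>> arm_command(
  rows=[
    [[-0.1,0,0.1],[0,0,-0.07]],
    [[-0.215,0.004,0.25],[0,0,-0.14]],
    [[-0.215,0.004,0.4],[0,0,-0.21]],
    [[-0.215,0.004,0.5],[0,0,-0.28]],
    [[-0.215,0.004,0.6],[0,0,-0.35]],
    [[-0.215,0.004,0.6],[0,0,-0.43]],
    [[-0.215,0.004,0.6],[0,0,-0.51]],
    [[-0.215,0.004,0.6],[0,0,-0.523]],
  ],
  hand=0.25,
)

```text
time: 13.35
position: [0.5776, 0.1635, 0.3043]
tool_rot: [[-0.679, -0.734, -0.001], [-0.734, 0.679, -0.0], [0.001, 0.0, -1.0]]
contact_force: [-0.6, 1.6, -0.7]
width: 0.623
gripper_force: 0.0
```

Run:
```python
from h import *
im,K,R,e=look("wrist","pics/w7.png","valve",dict(valve=.025))
plan([.5772,.163,.204],137)
```

```text
valve 0.59 px [276. 209.] mean [0.575  0.1593] rect [array([574.3, 158.7]), array([75. , 26.2]), np.float64(46.3)]
shift [ 0.005 -0.     0.505] mm [  1.  -0. 101.] turn_z -0.0016 tilt xy [-0.0002  0.0002] q6 -132.6 t 13.45
```

View pics/w7.png

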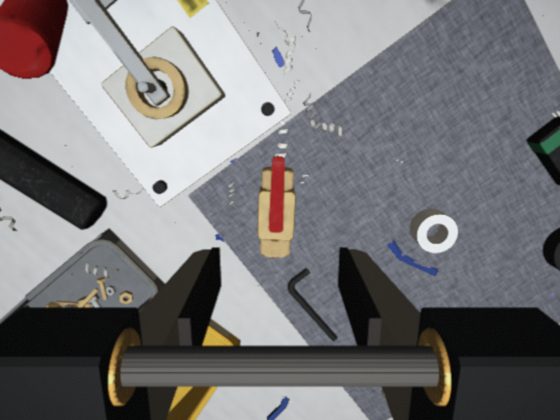

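The valve is lined up between the fingers (277,213), the hex key at (305,280) is clear. Down, grip and lift.

>>> arm_command(
  rows=[
    [[0.005,0,0.15],[0,0,0]],
    [[0.005,0,0.3],[0,0,0]],
    [[0.005,0,0.42],[0,0,0]],
    [[0.005,0,0.48],[0,0,0]],
    [[0.005,0,0.505],[0,0,0]],
    [[0.005,0,0.505],[0,0,0]],
  ],
)

```text
time: 13.95
position: [0.5769, 0.1634, 0.2032]
tool_rot: [[-0.682, -0.731, -0.001], [-0.731, 0.682, -0.0], [0.001, 0.001, -1.0]]
contact_force: [-1.4, -0.7, 0.3]
width: 0.623
gripper_force: 0.0
```

>>> arm_command(
  rows=[
    [[0,0,0],[0,0,0]],
    [[0,0,0],[0,0,0]],
    [[0,0,0],[0,0,0]],
    [[0,0,0],[0,0,0]],
    [[0,0,0],[0,0,0]],
    [[0,0,0],[0,0,0]],
    [[0,0,0],[0,0,0]],
  ],
  hand=-1,
  force=35,
)

```text
time: 14.53
position: [0.5776, 0.1635, 0.2047]
tool_rot: [[-0.681, -0.732, 0.002], [-0.732, 0.681, -0.0], [-0.001, -0.002, -1.0]]
contact_force: [0.8, -1.3, 5.0]
width: 0.278
gripper_force: 35.0
```

>>> arm_command(
  rows=[
    [[0,0,-0.1],[0,0,0]],
    [[0,0,-0.25],[0,0,0]],
    [[0,0,-0.5],[0,0,0]],
    [[0,0,-0.7],[0,0,0]],
    [[0,0,-0.9],[0,0,0]],
    [[0,0,-1],[0,0,0]],
    [[0,0,-1],[0,0,0]],
  ],
)

```text
time: 15.12
position: [0.5781, 0.1639, 0.4107]
tool_rot: [[-0.681, -0.732, 0.011], [-0.732, 0.681, 0.001], [-0.008, -0.008, -1.0]]
contact_force: [0.7, 0.3, -2.2]
width: 0.276
gripper_force: 35.0
```

>>> arm_command(
  rows=[
    [[0,0,-0.1],[0,0,0.07]],
    [[0.1,-0.09,-0.2],[0,0,0.15]],
    [[0.2,-0.19,-0.2],[0,0,0.23]],
    [[0.33,-0.31,-0.2],[0,0,0.31]],
    [[0.45,-0.42,-0.2],[0,0,0.39]],
    [[0.57,-0.53,-0.2],[0,0,0.47]],
    [[0.68,-0.63,-0.2],[0,0,0.55]],
    [[0.73,-0.68,-0.2],[0,0,0.63]],
  ],
)

```text
time: 15.78
position: [0.5764, -0.039, 0.4404]
tool_rot: [[-0.985, 0.172, -0.005], [0.172, 0.985, 0.0], [0.005, -0.001, -1.0]]
contact_force: [0.5, 0.3, -2.2]
width: 0.273
gripper_force: 35.0
```

>>> arm_command(
  rows=[
    [[-0.02,-0.1,0],[0,0,0.07]],
    [[-0.05,-0.25,0],[0,0,0.15]],
    [[-0.07,-0.4,0],[0,0,0.23]],
    [[-0.09,-0.55,0],[0,0,0.31]],
    [[-0.12,-0.7,0],[0,0,0.39]],
    [[-0.14,-0.83,0],[0,0,0.47]],
    [[-0.16,-0.94,0],[0,0,0.55]],
    [[-0.17,-0.985,0],[0,0,0.63]],
  ],
)

```text
time: 16.45
position: [0.5778, -0.2386, 0.44]
tool_rot: [[-0.402, 0.916, -0.005], [0.916, 0.402, 0.002], [0.004, -0.004, -1.0]]
contact_force: [-0.6, 0.2, -2.9]
width: 0.273
gripper_force: 35.0
```

Run:
```python
from h import *
plan([.573,-.327,.40],7.1);plan([.573,-.327,.26],7.1)
```

```text
shift [-0.396 -0.199  0.199] mm [-79. -40.  40.] turn_z 0.1842 tilt xy [-0.0022 -0.0023] q6 -57.2 t 16.45
shift [-0.398 -0.196  0.899] mm [-80. -39. 180.] turn_z 0.1842 tilt xy [-0.0022 -0.0023] q6 -57.2 t 16.45
```

>>> arm_command(
  rows=[
    [[-0.15,-0.07,0.1],[0,0,0.07]],
    [[-0.3,-0.15,0.25],[0,0,0.14]],
    [[-0.398,-0.197,0.45],[0,0,0.184]],
    [[-0.398,-0.197,0.65],[0,0,0.184]],
    [[-0.398,-0.197,0.8],[0,0,0.184]],
    [[-0.398,-0.197,0.9],[0,0,0.184]],
    [[-0.398,-0.197,0.9],[0,0,0.184]],
    [[-0.398,-0.197,0.9],[0,0,0.184]],
  ],
)

```text
time: 17.12
position: [0.5742, -0.3237, 0.2603]
tool_rot: [[-0.133, 0.991, -0.005], [0.991, 0.133, 0.004], [0.005, -0.004, -1.0]]
contact_force: [0.0, -0.5, -1.6]
width: 0.278
gripper_force: 35.0
```

Run:
```python
from h import *
im,K,R,e=cam("wrist");cv2.imwrite("pics/w8.png",im)
plan([.573,-.327,.22],7.1)
```

```text
shift [-0.012 -0.012  0.216] mm [-2. -2. 43.] turn_z 0.0059 tilt xy [-0.0005 -0.0006] q6 -47.5 t 17.17
```

View pics/w8.png

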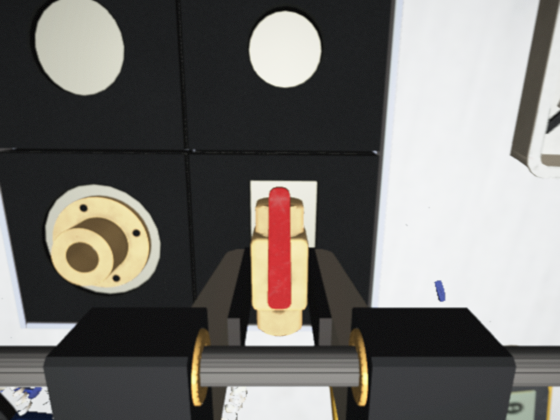

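The valve is aligned over the long pocket (pocket columns 250–317, valve centre 280). Lowering.

>>> arm_command(
  rows=[
    [[-0.012,-0.005,0.08],[0,0,0.006]],
    [[-0.012,-0.005,0.15],[0,0,0.006]],
    [[-0.012,-0.005,0.2],[0,0,0.006]],
    [[-0.012,-0.005,0.216],[0,0,0.006]],
    [[-0.012,-0.005,0.216],[0,0,0.006]],
  ],
)

```text
time: 17.58
position: [0.5742, -0.3267, 0.2195]
tool_rot: [[-0.124, 0.992, -0.002], [0.992, 0.124, 0.001], [0.002, -0.001, -1.0]]
contact_force: [0.1, 0.2, -1.4]
width: 0.274
gripper_force: 35.0
```

>>> arm_command(
  rows=[
    [[0,0,0.015],[0,0,0]],
    [[0,0,0.015],[0,0,0]],
    [[0,0,0.015],[0,0,0]],
  ],
)

```text
time: 17.83
position: [0.5747, -0.3272, 0.2181]
tool_rot: [[-0.124, 0.992, 0.001], [0.992, 0.124, -0.001], [-0.001, 0.001, -1.0]]
contact_force: [0.6, 0.2, -2.2]
width: 0.284
gripper_force: 35.0
```

>>> arm_command(
  rows=[
    [[0,0,0.007],[0,0,0]],
    [[0,0,0.007],[0,0,0]],
    [[0,0,0.007],[0,0,0]],
  ],
)

```text
time: 18.08
position: [0.5748, -0.3273, 0.2168]
tool_rot: [[-0.123, 0.992, 0.001], [0.992, 0.123, -0.001], [-0.001, 0.001, -1.0]]
contact_force: [-0.2, -1.6, 0.5]
width: 0.28
gripper_force: 35.0
```

>>> arm_command(
  rows=[
    [[0,0,0],[0,0,0]],
    [[0,0,0],[0,0,0]],
    [[0,0,0],[0,0,0]],
    [[0,0,0],[0,0,0]],
  ],
  hand=0.3,
)

```text
time: 18.42
position: [0.5745, -0.3272, 0.2163]
tool_rot: [[-0.123, 0.992, 0.0], [0.992, 0.123, -0.0], [-0.0, 0.0, -1.0]]
contact_force: [0.1, -0.4, -0.5]
width: 0.544
gripper_force: 0.0
```

>>> arm_command(
  rows=[
    [[0,0,-0.1],[0,0,0]],
    [[0,0,-0.25],[0,0,0]],
    [[0,0,-0.45],[0,0,0]],
    [[0,0,-0.65],[0,0,0]],
    [[0,0,-0.85],[0,0,0]],
    [[0,0,-1],[0,0,0]],
    [[0,0,-1],[0,0,0]],
  ],
)

```text
time: 19.0
position: [0.5755, -0.3278, 0.4257]
tool_rot: [[-0.123, 0.992, 0.011], [0.992, 0.124, -0.009], [-0.011, 0.01, -1.0]]
contact_force: [1.0, -0.6, 1.5]
width: 0.651
gripper_force: 0.0
```

Run:
```python
from h import *
im,K,R,e=look("wrist","pics/w9.png","valve flange pocket_valve pocket_bush pocket_collar",dict(valve=.0407,flange=.025,pocket_valve=.0247,pocket_bush=.0247,pocket_collar=.0247))
np.savez("w9.npz",im=im,K=K,R=R,e=e)
g=cv2.cvtColor(im,cv2.COLOR_BGR2GRAY)
n,l,s,c=cv2.connectedComponentsWithStats((g>130).astype(np.uint8))
for i in range(1,n):
    if 600<s[i,4]<6000: print(s[i],ray(K,R,e,c[i],.0187)[:2],ray(K,R,e,c[i],.0127)[:2])
```

```text
valve 0.91 px [275. 176.] mean [ 0.5741 -0.3223] rect [array([ 574.1, -320.2]), array([24.8, 73.1]), np.float64(6.9)]
flange 0.61 px [168. 177.] mean [ 0.4659 -0.3399] rect [array([ 465.8, -340.6]), array([58.2, 56.9]), np.float64(6.9)]
pocket_valve 0.63 px [276. 174.] mean [ 0.5747 -0.3238] rect [array([ 575. , -325.8]), array([110.1, 112.7]), np.float64(7.2)]
pocket_bush 0.97 px [275.  59.] mean [ 0.561  -0.2156] rect [array([ 561.8, -218.1]), array([109.3, 106.3]), np.float64(7.2)]
pocket_collar 0.82 px [158.  59.] mean [ 0.4521 -0.2294] rect [array([ 452.6, -231.8]), array([111.1, 106.1]), np.float64(7.2)]
[ 132   34   52   56 2276] [ 0.45024257 -0.23020708] [ 0.4484474 -0.2298617]
[ 254   41   42   44 1446] [ 0.56084662 -0.21708172] [ 0.56077161 -0.21653222]
[ 256  139   40   73 2391] [ 0.57468873 -0.32714839] [ 0.574829   -0.32831068]
[ 133  143   70   68 3365] [ 0.46390774 -0.34021765] [ 0.4623251 -0.3415832]
[  0 215  54  48 654] [ 0.31242619 -0.42711172] [ 0.30848765 -0.42982867]
[532 222  28  85 887] [ 0.89231041 -0.39548966] [ 0.89739044 -0.39771482]
[   0  244   98   75 3249] [ 0.32060223 -0.48437281] [ 0.31679085 -0.48798031]
[400 266  30  45 830] [ 0.74770962 -0.42975051] [ 0.75054077 -0.4325085 ]
[240 332  66  14 678] [ 0.5951769  -0.52150735] [ 0.59563581 -0.52569238]
[ 116  368  327    4 1193] [ 0.60208633 -0.56290753] [ 0.60265269 -0.56773643]
[ 115  374  329    9 2943] [ 0.60932971 -0.57430861] [ 0.61000873 -0.57931482]
[ 165  385   96   33 2474] [ 0.53056414 -0.61615971] [ 0.53001816 -0.62181681]
[ 276  385  114   35 2528] [ 0.66882487 -0.60250276] [ 0.67042918 -0.60794746]
```

View pics/w9.png

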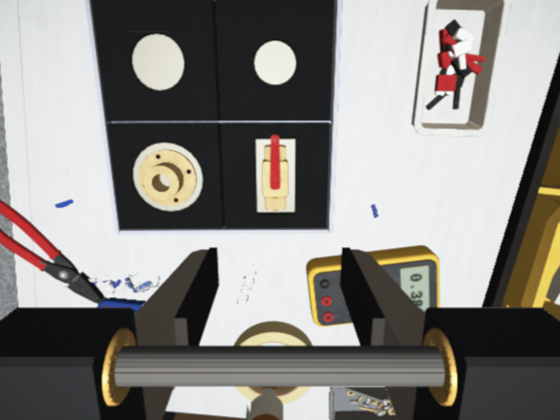

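The valve sits in the long pocket (275,175) and the flange in its own (167,177). Now the collar, keeping this orientation.

>>> arm_command(
  rows=[
    [[0.1,0,-0.03],[0,0,0]],
    [[0.25,-0.02,-0.03],[0,0,0]],
    [[0.42,-0.04,-0.03],[0,0,0]],
    [[0.6,-0.06,-0.03],[0,0,0]],
    [[0.77,-0.075,-0.03],[0,0,0]],
    [[0.85,-0.075,-0.03],[0,0,0]],
  ],
  hand=0.3,
)

```text
time: 19.8
position: [0.5376, -0.157, 0.4205]
tool_rot: [[-0.125, 0.992, -0.003], [0.992, 0.125, 0.003], [0.003, -0.003, -1.0]]
contact_force: [0.8, 0.7, 0.2]
width: 0.649
gripper_force: 0.0
```

>>> arm_command(
  rows=[
    [[0.18,-0.02,0],[0,0,0]],
    [[0.37,-0.04,0],[0,0,0]],
    [[0.56,-0.06,0],[0,0,0]],
    [[0.75,-0.075,0],[0,0,0]],
    [[0.85,-0.075,0],[0,0,0]],
  ],
)

```text
time: 20.22
position: [0.5017, 0.0094, 0.4211]
tool_rot: [[-0.125, 0.992, -0.002], [0.992, 0.125, 0.001], [0.002, -0.002, -1.0]]
contact_force: [0.0, 0.7, 1.2]
width: 0.652
gripper_force: 0.0
```

>>> arm_command(
  rows=[
    [[0.18,-0.02,0],[0,0,0]],
    [[0.37,-0.04,0],[0,0,0]],
    [[0.56,-0.06,0],[0,0,0]],
    [[0.75,-0.075,0],[0,0,0]],
    [[0.85,-0.075,0],[0,0,0]],
  ],
)

```text
time: 20.63
position: [0.4658, 0.1762, 0.4211]
tool_rot: [[-0.126, 0.992, -0.002], [0.992, 0.126, 0.001], [0.001, -0.002, -1.0]]
contact_force: [-0.3, 0.1, -0.9]
width: 0.651
gripper_force: 0.0
```

>>> arm_command(
  rows=[
    [[0.18,-0.02,0],[0,0,0]],
    [[0.37,-0.04,0],[0,0,0]],
    [[0.56,-0.06,0.1],[0,0,0]],
    [[0.75,-0.075,0.3],[0,0,0]],
    [[0.85,-0.075,0.45],[0,0,0]],
    [[0.85,-0.075,0.5],[0,0,0]],
    [[0.85,-0.075,0.5],[0,0,0]],
  ],
)

```text
time: 21.22
position: [0.4289, 0.3407, 0.316]
tool_rot: [[-0.126, 0.992, -0.01], [0.992, 0.126, -0.005], [-0.004, -0.01, -1.0]]
contact_force: [-0.8, -0.1, -0.0]
width: 0.654
gripper_force: 0.0
```

Run:
```python
from h import *
im,K,R,e=look("wrist","pics/w10.png","collar",dict(collar=.017))
plan([.4312,.3405,.198],7.1)
```

```text
collar 0.94 px [290. 205.] mean [0.4327 0.3431] rect [array([432.6, 343. ]), array([34.4, 36.3]), np.float64(7.3)]
shift [0.003 0.002 0.617] mm [  1.   0. 123.] turn_z 0.0001 tilt xy [-0.0013  0.0008] q6 18.6 t 21.32
```

>>> arm_command(
  rows=[
    [[0.01,0.01,0.15],[0,0,0]],
    [[0.01,0.01,0.32],[0,0,0]],
    [[0.01,0.01,0.48],[0,0,0]],
    [[0.01,0.01,0.57],[0,0,0]],
    [[0.01,0.01,0.605],[0,0,0]],
    [[0.01,0.01,0.605],[0,0,0]],
  ],
)

```text
time: 21.82
position: [0.4335, 0.3417, 0.2011]
tool_rot: [[-0.122, 0.993, -0.001], [0.993, 0.122, -0.0], [-0.0, -0.001, -1.0]]
contact_force: [0.1, 0.3, 0.3]
width: 0.651
gripper_force: 0.0
```

>>> arm_command(
  rows=[
    [[0,0,0],[0,0,0]],
    [[0,0,0],[0,0,0]],
    [[0,0,0],[0,0,0]],
    [[0,0,0],[0,0,0]],
    [[0,0,0],[0,0,0]],
    [[0,0,0],[0,0,0]],
  ],
  hand=-1,
  force=30,
)

```text
time: 22.32
position: [0.4335, 0.3429, 0.2027]
tool_rot: [[-0.124, 0.992, 0.002], [0.992, 0.124, 0.001], [0.001, 0.003, -1.0]]
contact_force: [-0.6, -0.1, 6.4]
width: 0.369
gripper_force: 30.0
```

>>> arm_command(
  rows=[
    [[0,0,-0.1],[0,0,0]],
    [[0,0,-0.25],[0,0,0]],
    [[0,0,-0.5],[0,0,0]],
    [[0,0,-0.7],[0,0,0]],
    [[0,0,-0.9],[0,0,0]],
    [[0,0,-1],[0,0,0]],
    [[0,0,-1],[0,0,0]],
  ],
)

```text
time: 22.9
position: [0.434, 0.3433, 0.4088]
tool_rot: [[-0.124, 0.992, 0.012], [0.992, 0.124, 0.006], [0.004, 0.012, -1.0]]
contact_force: [1.2, -0.7, -0.1]
width: 0.365
gripper_force: 30.0
```

Run:
```python
from h import *
plan([.4505,-.2305,.43],7.1);plan([.4505,-.2305,.225],7.1)
```

```text
shift [-2.857 -0.272 -0.122] mm [-571.  -54.  -24.] turn_z 0.0001 tilt xy [ 0.0078 -0.0027] q6 18.7 t 22.9
shift [-2.861 -0.284  0.903] mm [-572.  -57.  181.] turn_z 0.0001 tilt xy [ 0.0078 -0.0027] q6 18.7 t 22.9
```

>>> arm_command(
  rows=[
    [[-0.1,0,-0.04],[0,0,0]],
    [[-0.25,-0.02,-0.06],[0,0,0]],
    [[-0.42,-0.04,-0.06],[0,0,0]],
    [[-0.6,-0.06,-0.06],[0,0,0]],
    [[-0.78,-0.08,-0.06],[0,0,0]],
    [[-0.95,-0.09,-0.06],[0,0,0]],
  ],
)

```text
time: 23.4
position: [0.4376, 0.1502, 0.4119]
tool_rot: [[-0.124, 0.992, -0.002], [0.992, 0.124, -0.0], [-0.0, -0.002, -1.0]]
contact_force: [0.7, 0.4, -0.9]
width: 0.365
gripper_force: 30.0
```

>>> arm_command(
  rows=[
    [[-0.17,-0.02,0],[0,0,0]],
    [[-0.35,-0.03,0],[0,0,0]],
    [[-0.53,-0.05,0],[0,0,0]],
    [[-0.7,-0.07,0],[0,0,0]],
    [[-0.85,-0.09,0],[0,0,0]],
    [[-0.95,-0.09,0],[0,0,0]],
  ],
)

```text
time: 23.9
position: [0.4432, -0.0413, 0.412]
tool_rot: [[-0.121, 0.993, -0.002], [0.993, 0.121, -0.0], [0.0, -0.002, -1.0]]
contact_force: [1.4, -0.2, 0.5]
width: 0.364
gripper_force: 30.0
```

>>> arm_command(
  rows=[
    [[-0.17,-0.02,0],[0,0,0]],
    [[-0.35,-0.03,0],[0,0,0]],
    [[-0.53,-0.05,0.05],[0,0,0]],
    [[-0.7,-0.07,0.15],[0,0,0]],
    [[-0.85,-0.09,0.35],[0,0,0]],
    [[-0.95,-0.1,0.55],[0,0,0]],
    [[-0.95,-0.1,0.75],[0,0,0]],
    [[-0.95,-0.1,0.8],[0,0,0]],
  ],
)

```text
time: 24.57
position: [0.4452, -0.2298, 0.2471]
tool_rot: [[-0.121, 0.993, -0.007], [0.993, 0.121, 0.005], [0.006, -0.006, -1.0]]
contact_force: [-0.2, 1.4, -0.8]
width: 0.362
gripper_force: 30.0
```

Run:
```python
from h import *
im,K,R,e=cam("wrist");cv2.imwrite("pics/w11.png",im)
plan([.4505,-.2305,.222],7.1)
```

```text
shift [-0.014  0.03   0.114] mm [-3.  6. 23.] turn_z -0.0012 tilt xy [-0.0058 -0.0063] q6 -48.1 t 24.62
```

View pics/w11.png

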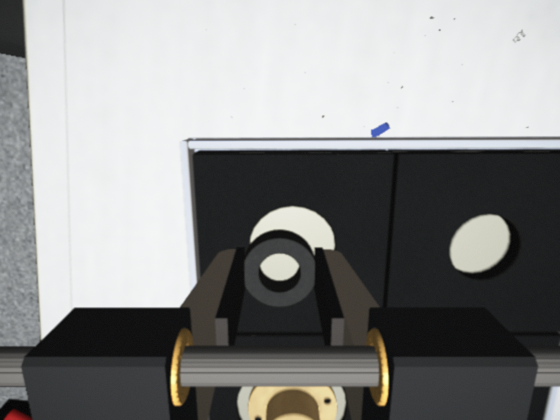

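The collar (280,268) is over the middle pocket (292,245), and the planned 5 mm sideways correction agrees with that. Lowering.

>>> arm_command(
  rows=[
    [[-0.005,0.027,0.04],[0,0,0]],
    [[-0.005,0.027,0.08],[0,0,0]],
    [[-0.005,0.027,0.115],[0,0,0]],
    [[-0.005,0.027,0.12],[0,0,0]],
    [[-0.005,0.027,0.12],[0,0,0]],
  ],
)

```text
time: 25.03
position: [0.4529, -0.2301, 0.2291]
tool_rot: [[-0.124, 0.992, -0.0], [0.992, 0.124, 0.0], [0.0, -0.0, -1.0]]
contact_force: [-0.1, -0.1, -0.2]
width: 0.368
gripper_force: 30.0
```

>>> arm_command(
  rows=[
    [[0,0,0.01],[0,0,0]],
    [[0,0,0.01],[0,0,0]],
    [[0,0,0.01],[0,0,0]],
  ],
)

```text
time: 25.28
position: [0.4532, -0.2305, 0.2276]
tool_rot: [[-0.123, 0.992, 0.001], [0.992, 0.123, -0.001], [-0.001, 0.001, -1.0]]
contact_force: [-0.0, 0.4, -1.0]
width: 0.366
gripper_force: 30.0
```

>>> arm_command(
  rows=[
    [[0,0,0.007],[0,0,0]],
    [[0,0,0.007],[0,0,0]],
    [[0,0,0.007],[0,0,0]],
  ],
)

```text
time: 25.53
position: [0.453, -0.2304, 0.2257]
tool_rot: [[-0.123, 0.992, -0.0], [0.992, 0.123, -0.0], [-0.0, -0.0, -1.0]]
contact_force: [-0.6, 1.0, -0.4]
width: 0.365
gripper_force: 30.0
```

>>> arm_command(
  rows=[
    [[0,-0.01,0.02],[0,0,0]],
    [[0,-0.01,0.035],[0,0,0]],
    [[0,-0.01,0.037],[0,0,0]],
    [[0,-0.01,0.037],[0,0,0]],
  ],
)

```text
time: 25.87
position: [0.451, -0.2307, 0.2186]
tool_rot: [[-0.123, 0.992, -0.001], [0.992, 0.123, 0.0], [0.0, -0.001, -1.0]]
contact_force: [-2.1, 1.5, 5.1]
width: 0.371
gripper_force: 30.0
```

>>> arm_command(
  rows=[
    [[0,0,0.006],[0,0,0]],
    [[0,0,0.006],[0,0,0]],
    [[0,0,0.006],[0,0,0]],
  ],
)

```text
time: 26.12
position: [0.4511, -0.2308, 0.2185]
tool_rot: [[-0.124, 0.992, -0.001], [0.992, 0.124, 0.0], [0.001, -0.001, -1.0]]
contact_force: [-6.3, 4.0, 15.0]
width: 0.364
gripper_force: 30.0
```

Seated on the pocket bottom: contact came at the expected height. Releasing and moving on to the bush.

>>> arm_command(
  rows=[
    [[0,0,-0.008],[0,0,0]],
    [[0,0,-0.008],[0,0,0]],
    [[0,0,-0.008],[0,0,0]],
    [[0,0,-0.008],[0,0,0]],
    [[0,0,-0.008],[0,0,0]],
  ],
  hand=0.3,
)

```text
time: 26.53
position: [0.4509, -0.2305, 0.2183]
tool_rot: [[-0.123, 0.992, -0.0], [0.992, 0.123, 0.0], [0.0, -0.0, -1.0]]
contact_force: [-0.2, 0.5, 0.2]
width: 0.648
gripper_force: 0.0
```

>>> arm_command(
  rows=[
    [[0,0,-0.1],[0,0,0]],
    [[0,0,-0.25],[0,0,0]],
    [[0,0,-0.45],[0,0,0]],
    [[0,0,-0.65],[0,0,0]],
    [[0,0,-0.85],[0,0,0]],
    [[0,0,-1],[0,0,0]],
    [[0,0,-1],[0,0,0]],
  ],
)

```text
time: 27.12
position: [0.4522, -0.2315, 0.4264]
tool_rot: [[-0.124, 0.992, 0.01], [0.992, 0.124, -0.009], [-0.01, 0.009, -1.0]]
contact_force: [0.8, 0.1, -0.2]
width: 0.648
gripper_force: 0.0
```

Run:
```python
from h import *
look("wrist","pics/w12.png","collar valve flange",dict(collar=.0327,valve=.0407,flange=.025))
plan([.593,.319,.42],7.1)
```

```text
collar 0.75 px [275. 179.] mean [ 0.4506 -0.2306] rect [array([ 450.7, -230.5]), array([34.2, 36.7]), np.float64(7.0)]
collar 0.5 px [382. 257.] mean [ 0.5743 -0.3003] rect [array([ 577.8, -300.2]), array([19., 40.]), np.float64(49.6)]
valve 0.72 px [382. 257.] mean [ 0.5717 -0.2971] rect [array([ 574.6, -296.8]), array([18.6, 38.1]), np.float64(49.4)]
flange 0.92 px [276. 276.] mean [ 0.4651 -0.3396] rect [array([ 465.6, -340.2]), array([56.5, 58.1]), np.float64(6.8)]
shift [ 2.638  1.045 -0.011] mm [528. 209.  -2.] turn_z -0.0002 tilt xy [-0.0012 -0.0013] q6 -47.9 t 27.32
```

>>> arm_command(
  rows=[
    [[0.1,0.04,0],[0,0,0]],
    [[0.25,0.1,0],[0,0,0]],
    [[0.42,0.17,0],[0,0,0]],
    [[0.6,0.25,0],[0,0,0]],
    [[0.77,0.33,0],[0,0,0]],
    [[0.88,0.35,0],[0,0,0]],
  ],
)

```text
time: 27.82
position: [0.4991, -0.0443, 0.4163]
tool_rot: [[-0.125, 0.992, -0.003], [0.992, 0.125, 0.002], [0.003, -0.003, -1.0]]
contact_force: [-0.3, 1.4, 0.6]
width: 0.651
gripper_force: 0.0
```

>>> arm_command(
  rows=[
    [[0.17,0.07,0],[0,0,0]],
    [[0.34,0.14,0],[0,0,0]],
    [[0.51,0.2,0],[0,0,0]],
    [[0.68,0.27,0],[0,0,0]],
    [[0.85,0.34,0],[0,0,0]],
    [[0.88,0.35,0],[0,0,0]],
  ],
)

```text
time: 28.32
position: [0.5464, 0.1403, 0.416]
tool_rot: [[-0.128, 0.992, -0.004], [0.992, 0.128, 0.002], [0.002, -0.004, -1.0]]
contact_force: [0.3, 0.0, -0.6]
width: 0.651
gripper_force: 0.0
```

>>> arm_command(
  rows=[
    [[0.17,0.07,0],[0,0,0]],
    [[0.34,0.14,0],[0,0,0]],
    [[0.51,0.2,0],[0,0,0]],
    [[0.68,0.27,0],[0,0,0]],
    [[0.85,0.34,0.1],[0,0,0]],
    [[0.88,0.35,0.25],[0,0,0]],
    [[0.88,0.35,0.3],[0,0,0]],
    [[0.88,0.35,0.3],[0,0,0]],
  ],
)

```text
time: 28.98
position: [0.5929, 0.3184, 0.3524]
tool_rot: [[-0.124, 0.992, -0.011], [0.992, 0.124, -0.004], [-0.003, -0.011, -1.0]]
contact_force: [-0.0, -0.3, 0.4]
width: 0.65
gripper_force: 0.0
```

Run:
```python
from h import *
im,K,R,e=look("wrist","pics/w13.png","bush",dict(bush=.035))
np.savez("w13.npz",im=im,K=K,R=R,e=e)
plan([.593,.319,.26],7.1)
```

```text
bush 0.62 px [292. 194.] mean [0.5985 0.3259] rect [array([598.6, 326. ]), array([25.1, 30.6]), np.float64(7.2)]
shift [ 0.007 -0.005  0.49 ] mm [ 1. -1. 98.] turn_z -0.0009 tilt xy [-0.0014  0.0006] q6 10.9 t 29.08
```

View pics/w13.png

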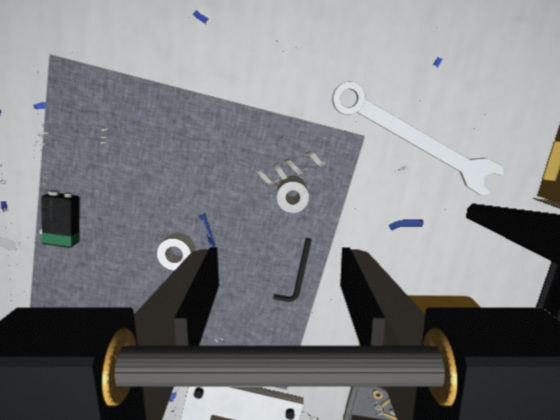

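The bush's top ring is at (293,197), the spacer at (173,253) and the hex key at (300,270). Both are clear of the fingers.

Run:
```python
from h import *
f=np.load("w13.npz");p=ray(f["K"],f["R"],f["e"],(293,197),.035);print(p)
plan([p[0],p[1],.26],7.1);plan([p[0],p[1],.210],7.1)
```

```text
[0.59929336 0.32334463 0.035     ]
shift [0.024 0.029 0.49 ] mm [ 5.  6. 98.] turn_z -0.0009 tilt xy [-0.0014  0.0006] q6 10.9 t 29.08
shift [0.025 0.03  0.74 ] mm [  5.   6. 148.] turn_z -0.0009 tilt xy [-0.0014  0.0006] q6 10.9 t 29.08
```

>>> arm_command(
  rows=[
    [[0.023,0.028,0.15],[0,0,0]],
    [[0.023,0.028,0.33],[0,0,0]],
    [[0.023,0.028,0.5],[0,0,0]],
    [[0.023,0.028,0.64],[0,0,0]],
    [[0.023,0.028,0.72],[0,0,0]],
    [[0.023,0.028,0.75],[0,0,0]],
    [[0.023,0.028,0.75],[0,0,0]],
  ],
)

```text
time: 29.67
position: [0.5996, 0.3234, 0.2088]
tool_rot: [[-0.122, 0.993, -0.001], [0.993, 0.122, -0.0], [-0.0, -0.001, -1.0]]
contact_force: [0.1, 0.5, -0.7]
width: 0.651
gripper_force: 0.0
```

>>> arm_command(
  rows=[
    [[0,0,0],[0,0,0]],
    [[0,0,0],[0,0,0]],
    [[0,0,0],[0,0,0]],
    [[0,0,0],[0,0,0]],
    [[0,0,0],[0,0,0]],
    [[0,0,0],[0,0,0]],
    [[0,0,0],[0,0,0]],
  ],
  hand=-1,
  force=30,
)

```text
time: 30.25
position: [0.5995, 0.3247, 0.2095]
tool_rot: [[-0.124, 0.992, 0.001], [0.992, 0.124, 0.0], [0.0, 0.001, -1.0]]
contact_force: [-1.3, -1.0, 3.5]
width: 0.267
gripper_force: 30.0
```

>>> arm_command(
  rows=[
    [[0,0,-0.1],[0,0,0]],
    [[0,0,-0.25],[0,0,0]],
    [[0,0,-0.5],[0,0,0]],
    [[0,0,-0.7],[0,0,0]],
    [[0,0,-0.9],[0,0,0]],
    [[0,0,-1],[0,0,0]],
    [[0,0,-1],[0,0,0]],
  ],
)

```text
time: 30.83
position: [0.6003, 0.325, 0.4173]
tool_rot: [[-0.124, 0.992, 0.013], [0.992, 0.124, 0.004], [0.003, 0.013, -1.0]]
contact_force: [-0.1, 0.3, -0.7]
width: 0.269
gripper_force: 30.0
```

Run:
```python
from h import *
plan([.5605,-.217,.44],7.1)
```

```text
shift [-2.664 -0.531 -0.127] mm [-533. -106.  -25.] turn_z -0.0 tilt xy [ 0.0083 -0.0017] q6 11.2 t 30.83
```

>>> arm_command(
  rows=[
    [[-0.08,-0.02,-0.1],[0,0,0]],
    [[-0.2,-0.04,-0.17],[0,0,0]],
    [[-0.37,-0.08,-0.17],[0,0,0]],
    [[-0.54,-0.11,-0.17],[0,0,0]],
    [[-0.72,-0.15,-0.17],[0,0,0]],
    [[-0.888,-0.177,-0.17],[0,0,0]],
  ],
)

```text
time: 31.33
position: [0.5853, 0.1423, 0.441]
tool_rot: [[-0.124, 0.992, -0.003], [0.992, 0.124, -0.0], [-0.0, -0.003, -1.0]]
contact_force: [-0.1, 0.5, -1.3]
width: 0.269
gripper_force: 30.0
```

>>> arm_command(
  rows=[
    [[-0.17,-0.03,0],[0,0,0]],
    [[-0.34,-0.07,0],[0,0,0]],
    [[-0.52,-0.1,0],[0,0,0]],
    [[-0.7,-0.14,0],[0,0,0]],
    [[-0.85,-0.17,0],[0,0,0]],
    [[-0.888,-0.177,0],[0,0,0]],
  ],
)

```text
time: 31.83
position: [0.5723, -0.0406, 0.4411]
tool_rot: [[-0.119, 0.993, -0.003], [0.993, 0.119, -0.001], [-0.001, -0.003, -1.0]]
contact_force: [0.3, 0.0, -1.3]
width: 0.271
gripper_force: 30.0
```

>>> arm_command(
  rows=[
    [[-0.17,-0.03,0],[0,0,0]],
    [[-0.34,-0.07,0],[0,0,0]],
    [[-0.52,-0.1,0],[0,0,0]],
    [[-0.7,-0.14,0.1],[0,0,0]],
    [[-0.85,-0.17,0.28],[0,0,0]],
    [[-0.888,-0.177,0.48],[0,0,0]],
    [[-0.888,-0.177,0.68],[0,0,0]],
    [[-0.888,-0.177,0.8],[0,0,0]],
  ],
)

```text
time: 32.5
position: [0.558, -0.2169, 0.277]
tool_rot: [[-0.122, 0.993, -0.006], [0.993, 0.122, 0.004], [0.005, -0.005, -1.0]]
contact_force: [-1.2, 1.7, -1.3]
width: 0.27
gripper_force: 30.0
```

>>> arm_command(
  rows=[
    [[0,0,0],[0,0,0]],
    [[0,0,0],[0,0,0]],
    [[0,0,0],[0,0,0]],
  ],
)

```text
time: 32.75
position: [0.5605, -0.2172, 0.2846]
tool_rot: [[-0.124, 0.992, 0.002], [0.992, 0.124, -0.001], [-0.002, 0.002, -1.0]]
contact_force: [0.3, 0.2, -0.2]
width: 0.266
gripper_force: 30.0
```

Run:
```python
from h import *
im,K,R,e=look("wrist","pics/w14.png","bush",dict(bush=.1))
plan([.5605,-.217,.23],7.1)
```

```text
bush 0.83 px [279. 273.] mean [ 0.5604 -0.2179] rect [array([ 560.1, -218.2]), array([24.9, 38.3]), np.float64(8.1)]
shift [ 0.004 -0.002  0.279] mm [ 1. -0. 56.] turn_z 0.0003 tilt xy [0.0026 0.0021] q6 -39.8 t 32.85
```

>>> arm_command(
  rows=[
    [[0,0,0.1],[0,0,0]],
    [[0,0,0.19],[0,0,0]],
    [[0,0,0.25],[0,0,0]],
    [[0,0,0.28],[0,0,0]],
    [[0,0,0.28],[0,0,0]],
  ],
)

```text
time: 33.27
position: [0.5595, -0.2171, 0.2262]
tool_rot: [[-0.124, 0.992, -0.001], [0.992, 0.124, 0.001], [0.001, -0.001, -1.0]]
contact_force: [0.6, -0.3, -1.5]
width: 0.271
gripper_force: 30.0
```

>>> arm_command(
  rows=[
    [[0,0,0.02],[0,0,0]],
    [[0,0,0.035],[0,0,0]],
    [[0,0,0.045],[0,0,0]],
    [[0,0,0.045],[0,0,0]],
  ],
)

```text
time: 33.6
position: [0.5602, -0.2177, 0.2194]
tool_rot: [[-0.124, 0.992, 0.001], [0.992, 0.124, -0.001], [-0.001, 0.001, -1.0]]
contact_force: [-2.3, 1.0, 5.3]
width: 0.268
gripper_force: 30.0
```

>>> arm_command(
  rows=[
    [[0,0,0.008],[0,0,0]],
    [[0,0,0.008],[0,0,0]],
    [[0,0,0.008],[0,0,0]],
  ],
)

```text
time: 33.85
position: [0.5604, -0.2179, 0.2193]
tool_rot: [[-0.124, 0.992, 0.001], [0.992, 0.124, -0.002], [-0.002, 0.001, -1.0]]
contact_force: [-4.9, 2.3, 14.2]
width: 0.269
gripper_force: 30.0
```

The bush touched bottom at 0.2193, where it should. Release, lift and check everything.

>>> arm_command(
  rows=[
    [[0,0,-0.01],[0,0,0]],
    [[0,0,-0.01],[0,0,0]],
    [[0,0,-0.01],[0,0,0]],
    [[0,0,-0.01],[0,0,0]],
    [[0,0,-0.01],[0,0,0]],
  ],
  hand=0.2,
)

```text
time: 34.27
position: [0.5596, -0.2173, 0.2178]
tool_rot: [[-0.123, 0.992, -0.0], [0.992, 0.123, 0.0], [0.0, -0.0, -1.0]]
contact_force: [-0.3, 0.0, -0.3]
width: 0.595
gripper_force: 0.0
```

>>> arm_command(
  rows=[
    [[0,0,-0.1],[0,0,0]],
    [[0,0,-0.25],[0,0,0]],
    [[0,0,-0.45],[0,0,0]],
    [[0,0,-0.65],[0,0,0]],
    [[0,0,-0.85],[0,0,0]],
    [[0,0,-1],[0,0,0]],
  ],
)

```text
time: 34.77
position: [0.5598, -0.2173, 0.4219]
tool_rot: [[-0.123, 0.992, 0.003], [0.992, 0.123, -0.002], [-0.002, 0.003, -1.0]]
contact_force: [0.8, -0.9, -0.4]
width: 0.601
gripper_force: 0.0
```

>>> arm_command(
  rows=[
    [[0,-0.2,-0.1],[0,0,0]],
    [[0.1,-0.25,-0.2],[0,0,0]],
    [[0.1,-0.25,-0.2],[0,0,0]],
    [[0.1,-0.25,-0.2],[0,0,0]],
    [[0.1,-0.25,-0.2],[0,0,0]],
  ],
)

```text
time: 35.18
position: [0.5077, -0.2037, 0.4572]
tool_rot: [[-0.124, 0.992, -0.001], [0.992, 0.124, 0.0], [0.0, -0.001, -1.0]]
contact_force: [-0.7, 0.4, -0.1]
width: 0.6
gripper_force: 0.0
```

Run:
```python
from h import *
look("wrist","pics/w15.png","bush collar flange valve",dict(bush=.0447,collar=.0327,flange=.025,valve=.0407))
look("side","pics/s2.png","spacer",dict(spacer=.021))
```

```text
bush 0.88 px [325. 198.] mean [ 0.5581 -0.2165] rect [array([ 557.7, -216.5]), array([24.2, 31.3]), np.float64(51.9)]
collar 0.83 px [226. 195.] mean [ 0.4514 -0.2296] rect [array([ 451.8, -230.1]), array([37. , 34.9]), np.float64(50.7)]
flange 0.69 px [237. 285.] mean [ 0.4721 -0.3395] rect [array([ 473.6, -340.5]), array([60.6, 40.7]), np.float64(89.1)]
valve 0.71 px [323. 285.] mean [ 0.5723 -0.3196] rect [array([ 572.7, -320.2]), array([26.7, 71.1]), np.float64(8.4)]
spacer 0.7 px [258. 281.] mean [0.4998 0.2589] rect [array([499.4, 258.2]), array([26.4, 38.4]), np.float64(11.2)]
```

View pics/w15.png

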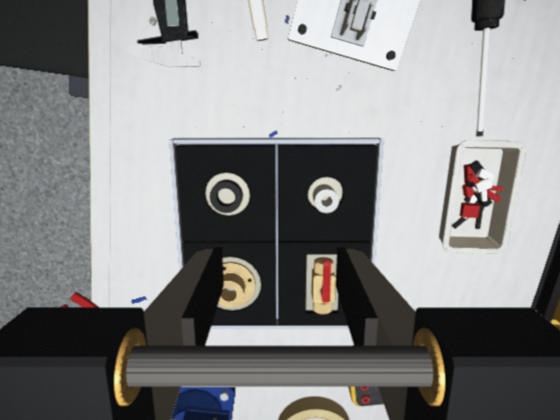

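All four parts sit in their pockets: collar (227,195), bush (325,198), flange (237,285) and valve (323,285). The spacer hasn't moved. Handing in.

```bash
python3 -c "
from plant import bot
print(bot.job_done())"
```

```text
the job is handed in; nothing more can be done
None
```

I handed the job in after about 35 s of robot time; the last pictures showed all four kit parts in their pockets and the spacer where it lay, but the hand-in returned no verdict.

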